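Feel which donated canisters are empty and put them on display

TASK

Three closed canisters have come in as donations and one or two of them still have something heavy inside: lift each to feel its weight. Stand the empty ones on the sliding display tray and the heavy ones in the grey crate, upright and set down rather than dropped, then push the tray fully home against its stop. Leave the mug, the wooden spoon and the rice cooker alone.

Things in the scene. Friction and masses are not known exactly. Their poses are not given: they have to be found in the camera images.
- tin_a: one of three closed steel canisters that look alike: 71 mm across, 94 mm tall to the lid's top; black cylindrical knob on the lid's centre, 24 mm across, from 99 to 128 mm above the underside, on a 14 mm neck. The lid stays on. Origin: centre of the underside, z up. Empty 0.15 to 0.22 kg, with something inside 0.45 to 0.70 kg; which one or two are full is unseen and changes from start to start
- tin_b: one of three closed steel canisters that look alike: 71 mm across, 94 mm tall to the lid's top; black cylindrical knob on the lid's centre, 24 mm across, from 99 to 128 mm above the underside, on a 14 mm neck. The lid stays on. Origin: centre of the underside, z up. Empty 0.15 to 0.22 kg, with something inside 0.45 to 0.70 kg; which one or two are full is unseen and changes from start to start
- tin_c: one of three closed steel canisters that look alike: 71 mm across, 94 mm tall to the lid's top; black cylindrical knob on the lid's centre, 24 mm across, from 99 to 128 mm above the underside, on a 14 mm neck. The lid stays on. Origin: centre of the underside, z up. Empty 0.15 to 0.22 kg, with something inside 0.45 to 0.70 kg; which one or two are full is unseen and changes from start to start
- rack: the fixed runners of the sliding tray: white base 330 x 214 mm, 8 mm thick, between aluminium side rails (234 mm over all, 24 mm high), with a 40 mm high back stop at its far (+x) end. Origin: on the table under the tray's centre when the tray is fully home; x away from the robot. It may stand left or right
- tray (a joint): how far the plywood tray is pulled out of the runners towards the robot (-x of the rack), in m: 0 fully home against the stop, at most 0.12; it starts 0.06 to 0.10 out. It slides with 1 to 3 N and stays where it is left
- tray_in (a point): centre of the tray's inner floor, moving with it (18 mm above the table). The tray is 200 x 200 mm outside with a rim 14 mm above its floor (6 mm thick, 12 mm at the front): free floor from x = -0.088 to 0.094 and y = -0.094 to 0.094 m about this point
- tray_tab (a point): top centre of the upright steel tab at the middle of the tray's front (-x) edge, for pushing or pulling the tray: 12 mm thick (x), 40 mm wide (y), its top 70 mm above the tray's floor; moves with the tray
- crate: fixed grey plastic open crate, 220 (x) x 180 (y) x 60 mm high, walls and floor 5 mm. Origin: centre of its underside. It stands on the other side from the tray
- crate_in (a point): centre of the crate's inner floor (5 mm above the table); inner floor 210 (x) x 170 (y) mm
- mug: bystander: white mug 80 mm across, 90 mm high, origin under its centre
- spoon: bystander: wooden spoon, 200 mm long, lying on the table, its length along its own x
- cooker: bystander: white rice cooker, 210 mm across, 190 mm high, fixed; origin under its centre
There are look-alikes about, which are no part of the job. Leave any orange, purple or red look-alike of the tin_b alone.

How it is judged:
By the outcome, as a careful person would: the job done as asked, in the order asked, and still so for the second after the job is handed in, with the robot touching nothing.
It also fails if it takes over 72 s, if anything falls off the work surface, if the arm or the gripper's body presses on something with over 40 N, if the wrist force passes 120 N, or if a joint passes its speed limit or range.

ROBOT

A 7-joint arm with a two-finger parallel gripper is mounted at the origin on the work surface. World frame = base frame: x ahead of the robot, y to its left, z up, the work surface at z = 0. Lengths are in m, angles in rad, forces in N, time in s.
With the tool pointing down it reaches from about 0.4 to 0.875 m from the base axis. Payload 4.4 kg.
Tool frame: the origin (TCP) lies between the finger pads; the fingertips stand 19 mm ahead of it and the grasp point (between the pads) is the TCP; z points along the fingers, y is the line along which they close (so a half turn about z gives the same grasp; the last joint's range is limited). The gripper opens to 85 mm and grips with 20 to 120 N. Pads are 22 mm wide; open, the fingers measure 114 mm over their backs; the gripper's body (76 mm by 85 mm) begins 54 mm behind the grasp point. The pads swing forward as they close: fully open they stand 13 mm farther back than shut.
Start: joints at [1.218, 0.628, 0.038, 1.517, -0.027, 0.996, -0.02], TCP at [0.184, -0.623, 0.25] pointing down, gripper open.
Joint ranges: [-3.06, 3.06], [-0.37, 2.12], [-1.25, 1.32], [0.18, 2.47], [-1.1, 4.24], [0.23, 1.98], [-2.94, 2.94]. Speed limits (rad/s): [2.57, 2.57, 3.14, 3.14, 3.14, 3.14, 3.14].

INTERFACE

Orientations are given as a rotation vector (axis times angle).
In Python, from bench import robot gives the robot as it stands.
- The arm moves only by the tool arm_command, never from a script. Its argument "series" is a list of rows, each a list of 2 entries, a list of its own where there are three numbers: the shift along the tool's x, y, z scaled (see below), then the turn about the tool's z scaled (see below). In form: [[[dx, dy, dz], roll], ...]. A call has exactly 10 rows; each row shifts and turns the commanded pose from where the row before left it, along the tool's axes as they then stand; what a row does not reach is not made up. The controller multiplies each number of a shift by 2 cm and each number of a turn by 0.1 rad. A row lasts 1/10 s, in which the tool goes at most 50 mm and 8.59 degrees, less where a joint would pass 70% of its speed; a pose out of reach is approached as far as the arm can. A call with a number of a shift or a turn outside -1 to 1 is refused whole. A call with a gripper value outside its range is refused whole. "fingers" is the opening, from 0 (shut) to 1 (fully open), set as the call begins (left out, the last holds). The fingers move at their own pace and stop on an object; "squeeze" is the grip in N (left out, the last holds). Time passes only in rows, so rows that do not move let the fingers close, or fill a call up. It gives the time, the measured TCP pose, the force, the opening and the grip force at its end, in the units of the state.
- robot.sense(): the state, without advancing time (a new reading comes with each control period).
- robot.read_camera(name): name is "scene" or "top" or "wrist"; returns a dict with "frame" (400x640x3 uint8, blue, green, red), "depth" (400x640 float32, m along the optical axis (not along the pixel's ray), 0 where there is no reading), "intrinsics" (3x3 intrinsics, pixels), "distortion" ([k1, k2, p1, p2, k3] as OpenCV has them; the pictures are not rectified), "world_from_camera" (4x4, takes a point from camera to world coordinates); the wrist camera has in their place "hand_eye" (4x4, takes a point from camera to tool coordinates, whose origin is the TCP and whose axes are the flange's). Camera axes: x right, y up, looking along -z (the intrinsics and any distortion apply to the point x, -y, -z); pixel columns grow to the right and rows downward; lengths in m; the calibration is good to about 2 mm. A picture is of the moment at which its call begins: read the wrist's pose just before it.
- robot.close_job(): hands the job in; it is judged then, once.
The state is a dict: "time_s": time; "joint_pos": joint angles; "dq": joint speeds; "joint_torque": joint torques, N m; "eef_pos": TCP position; "ee_rot": TCP orientation; "contact_force": force on the tool from outside, world axes, zero at the start; "ft_torque": the same for the moment, N m; "width": opening from 0.0 (shut) to 1.0 (fully open); "finger_force": force on a finger pad.
Only numpy, scipy, OpenCV 4.12 (cv2) and the standard library are available. Lean on these libraries where they do the work, as an engineer would, in place of code of your own. Each camera call takes 0.05 s, during which the arm holds its last target. There are 200 camera calls.

## Working session

There is one attempt and no reset: what is moved stays moved. The work goes in short steps, Python scripts to look and compute and a tool call to move; the robot and the scene stay as the last step left them, time stands still between calls to the robot, and variables do not carry over. Pictures are saved under pics/ and viewed, at most 10 in all, crops included, and the job is handed in when it is done.

Besides the shell and the picture viewer there is one more tool, called after "Request:" as name(argument=value, ...), one argument or row to a line, values as JSON. arm_command: Moves the arm, as the interface text tells. Shifts and turns lie within -1 to 1; 1 stands for 2 cm of shift or 0.1 rad of turn. Its arguments: {"type":"object","properties":{"series":{"type":"array"},"fingers":{"type":"number"},"squeeze":{"type":"number"}},"required":["series"]}

```bash
ls; mkdir -p pics; cat > cam.py <<'E'
import numpy as np, cv2
from scipy.spatial.transform import Rotation as R
from bench import robot
def grab(n):
    s=robot.sense(); c=robot.read_camera(n)
    if n=="wrist":
        T=np.eye(4);T[:3,:3]=R.from_rotvec(s["ee_rot"]).as_matrix();T[:3,3]=s["eef_pos"]
        c["world_from_camera"]=T@np.array(c["hand_eye"])
    return c
def ray(c,uv):
    p=cv2.undistortPoints(np.array(uv,float).reshape(-1,1,2),np.array(c["intrinsics"]),np.array(c["distortion"])).reshape(-1,2)
    d=np.c_[p[:,0],-p[:,1],-np.ones(len(p))]
    T=np.array(c["world_from_camera"]); return T[:3,3],d@T[:3,:3].T
def onplane(c,uv,z):
    o,d=ray(c,uv); return o+d*((z-o[2])/d[:,2])[:,None]
def cloud(c):
    h,w=c["depth"].shape; v,u=np.mgrid[:h,:w]
    o,d=ray(c,np.c_[u.ravel(),v.ravel()]); P=o+d*c["depth"].reshape(-1,1)
    P[c["depth"].ravel()==0]=np.nan
    return P.reshape(h,w,3)
def tri(c1,uv1,c2,uv2):
    o1,d1=ray(c1,uv1);o2,d2=ray(c2,uv2);d1=d1[0];d2=d2[0]
    s=np.linalg.lstsq(np.c_[d1,-d2],o2-o1,rcond=None)[0]
    a=o1+s[0]*d1;b=o2+s[1]*d2
    return (a+b)/2,np.linalg.norm(a-b)
E
python3 - <<'E'
from cam import *
import pickle
s=robot.sense();print(s)
o={}
for n in("scene","top"):
    c=grab(n);o[n]=c;cv2.imwrite(f"pics/{n}0.png",c["frame"]);print(n,np.round(c["world_from_camera"],3).tolist(),np.round(c["intrinsics"],1).tolist(),c["distortion"])
pickle.dump(o,open("o.pkl","wb"))
E
```

```text
pics
{'time_s': 0.0, 'joint_pos': array([ 1.21818082,  0.62932973,  0.03844937,  1.5183673 , -0.0269938 ,
        0.99631082, -0.02000446]), 'dq': array([-0.00183189, -0.00095855,  0.00081282, -0.00011377, -0.00018817,
       -0.00160345, -0.00034814]), 'joint_torque': array([ 3.74409547e-04, -5.63401794e+01,  1.22629378e+00, -1.93443149e+01,
        1.10343058e-02,  1.05555952e-02, -1.96609670e-05]), 'eef_pos': array([ 0.18373967, -0.62287334,  0.24940005]), 'ee_rot': array([-3.10749174e+00, -4.48707510e-01,  4.78141708e-04]), 'contact_force': array([0.03756163, 0.40062342, 0.59140676]), 'ft_torque': array([-0.00089553, -0.04918663, -0.02927483]), 'finger_force': 0.0, 'width': 1.0042180108969672}
scene [[0.395, -0.53, 0.75, 1.751], [0.919, 0.244, -0.311, -0.679], [-0.018, 0.812, 0.583, 0.989], [0.0, 0.0, 0.0, 1.0]] [[444.5, 0.0, 319.9], [0.0, 444.5, 203.5], [0.0, 0.0, 1.0]] [-0.0644889  0.         0.         0.         0.       ]
top [[0.017, 0.997, -0.076, 0.478], [-1.0, 0.017, -0.002, -0.169], [-0.0, 0.076, 0.997, 1.364], [0.0, 0.0, 0.0, 1.0]] [[448.1, 0.0, 324.3], [0.0, 448.1, 196.7], [0.0, 0.0, 1.0]] [-0.08967562  0.          0.          0.          0.        ]
```

View pics/top0.png

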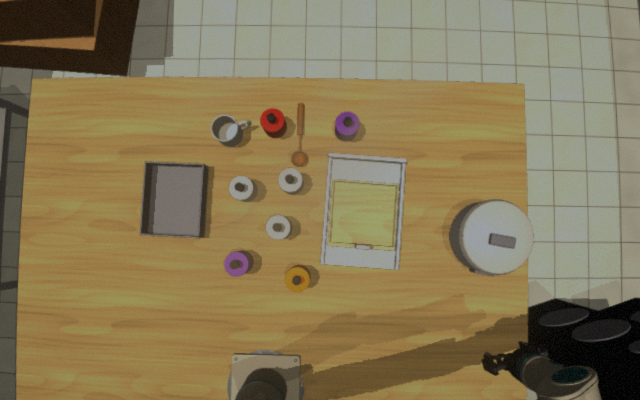

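View pics/scene0.png

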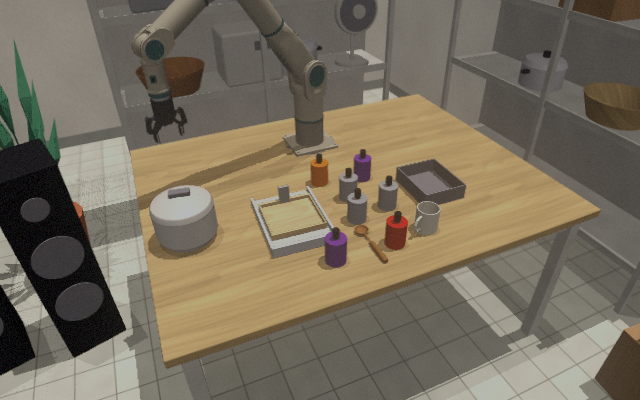

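The top view shows the steel tins at (241,187), (291,180) and (278,227). The tray is at (363,215) with its tab at (363,246), and the crate is at (176,201). In the scene view the steel tins' knobs are at (349,174), (357,196) and (388,182), next to purple, orange and red look-alikes.

```bash
python3 - <<'E'
from cam import *
import pickle
o=pickle.load(open("o.pkl","rb"));t,sc=o["top"],o["scene"]
ct,cs=cloud(t),cloud(sc)
def blobs(c,P,lo,hi,box,amin):
    m=((P[...,2]>lo)&(P[...,2]<hi)&(P[...,0]>.35)&(P[...,0]<.9)&(P[...,1]>-.5)&(P[...,1]<.35)).astype(np.uint8)
    n,l,st,ce=cv2.connectedComponentsWithStats(m)
    return [(ce[i],st[i,4],np.nanmedian(P[l==i],0),P[l==i],np.median(c["frame"][l==i],0)) for i in range(1,n) if st[i,4]>=amin]
for nm,c,P in(("top",t,ct),("scene",sc,cs)):
    print(nm,"knobs");
    for b in blobs(c,P,.108,.14,0,12):
        if b[1]<2000: print(np.round(b[0],1),b[1],np.round(b[2],4),"mid",np.round((b[3].min(0)+b[3].max(0))/2,4), np.round(onplane(c,[b[0]],.128)[0],4))
    print(nm,"lids")
    for b in blobs(c,P,.08,.103,0,60):
        print(np.round(b[0],1),b[1],np.round(np.median(b[3],0),4),b[4],np.round(np.ptp(b[3],axis=0),3))
# knob triangulation
def knobpix(c,u,v,r=14):
    f=c["frame"][v-r:v+r,u-r:u+r].max(2); return f
# crate, tray
for nm,P,c in(("top",ct,t),("scene",cs,sc)):
    m=(P[...,2]>.05)&(P[...,2]<.066)&(P[...,1]>.08)&(P[...,1]<.4)&(P[...,0]>.4)&(P[...,0]<.75)
    n,l,st,ce=cv2.connectedComponentsWithStats(m.astype(np.uint8),connectivity=8)
    i=1+np.argmax(st[1:,4]); q=P[l==i]; print(nm,"crate",cv2.minAreaRect(q[:,:2].astype(np.float32)),np.median(q[:,2]))
    m=(P[...,1]>.08)&(P[...,1]<.4)&(P[...,0]>.4)&(P[...,0]<.75)&(P[...,2]>-.01)&(P[...,2]<.012)&(c["frame"].max(2).astype(int)-c["frame"].min(2)<35)
    n,l,st,ce=cv2.connectedComponentsWithStats(m.astype(np.uint8));i=1+np.argmax(st[1:,4]);q=P[l==i]; print(" floor",cv2.minAreaRect(q[:,:2].astype(np.float32)),np.median(q[:,2]))
    reg=(P[...,0]>.38)&(P[...,0]<.85)&(P[...,1]>-.42)&(P[...,1]<-.08)
    hsv=cv2.cvtColor(c["frame"],cv2.COLOR_BGR2HSV)
    for lo,hi in((.013,.023),(.027,.036),(.037,.05),(.075,.095)):
        m=reg&(P[...,2]>lo)&(P[...,2]<hi)
        n,l,st,ce=cv2.connectedComponentsWithStats(m.astype(np.uint8),connectivity=8)
        for i in range(1,n):
            if st[i,4]>12: q=P[l==i];print(" ",lo,st[i,4],np.round(ce[i]),np.round(np.r_[q.min(0),q.max(0)],3),np.round(np.median(q[:,2]),4),[np.round(x,4) for x in cv2.minAreaRect(q[:,:2].astype(np.float32))])
E
```

```text
top knobs
[270.9 118. ] 67 [ 0.7914 -0.0133  0.1278] mid [ 0.7924 -0.0127  0.1213] [ 0.7913 -0.0132  0.128 ]
[347.6 120.5] 66 [ 0.7874 -0.23    0.1277] mid [ 0.789  -0.229   0.1215] [ 0.7875 -0.229   0.128 ]
[289.2 178.2] 63 [ 0.6221 -0.0687  0.1284] mid [ 0.6218 -0.0682  0.1215] [ 0.6215 -0.0689  0.128 ]
[238.9 186.2] 65 [0.5973 0.0705 0.1284] mid [0.5974 0.0714 0.1226] [0.5969 0.0707 0.128 ]
[276.8 226.8] 63 [ 0.4857 -0.0379  0.1285] mid [ 0.4857 -0.0379  0.1214] [ 0.4862 -0.0378  0.128 ]
[233.8 264.4] 67 [0.3814 0.0781 0.1276] mid [0.3808 0.0805 0.1232] [0.3806 0.0787 0.128 ]
top lids
[272.2 120.5] 383 [ 0.7908 -0.0145  0.0945] [ 30.  42. 157.] [0.066 0.071 0.021]
[346.9 124. ] 397 [ 0.7832 -0.2286  0.0944] [121.  70. 115.] [0.067 0.07  0.022]
[224.1 128.3] 165 [0.7695 0.1286 0.089 ] [108. 117. 119.] [0.079 0.08  0.017]
[290.2 179.6] 414 [ 0.6202 -0.0704  0.0941] [137. 148. 152.] [0.067 0.069 0.021]
[241.1 187.5] 419 [0.5952 0.0693 0.0942] [142. 151. 152.] [0.07  0.069 0.022]
[278.  226.9] 429 [ 0.4862 -0.0381  0.0941] [140. 150. 152.] [0.068 0.069 0.022]
[362.4 246.5] 61 [ 0.4358
[... 7316 characters left out ...]
0.037  0.71  -0.227  0.046] 0.0402 [array([ 0.6997, -0.3209]), array([0.1866, 0.0208]), np.float64(85.6889)]
  0.037 64 [335. 256.] [ 0.789 -0.268  0.037  0.825 -0.208  0.05 ] 0.0439 [array([ 0.812 , -0.2419]), array([0.0633, 0.0251]), np.float64(68.2055)]
  0.075 50 [283. 187.] [ 0.426 -0.302  0.077  0.445 -0.261  0.094] 0.0852 [array([ 0.4351, -0.2816]), array([0.0188, 0.0407]), np.float64(3.3103)]
  0.075 82 [353. 203.] [ 0.603 -0.107  0.075  0.66  -0.08   0.095] 0.0894 [array([ 0.6315, -0.0937]), array([0.026 , 0.0567]), np.float64(88.9922)]
  0.075 220 [335. 242.] [ 0.755 -0.267  0.075  0.825 -0.197  0.095] 0.0921 [array([ 0.7928, -0.2341]), array([0.069 , 0.0645]), np.float64(62.2073)]
```

```bash
cat > go.py <<'E'
import sys
from cam import *
PS=-0.058
s=robot.sense();M=R.from_rotvec(s["ee_rot"]).as_matrix();psi=np.arctan2(M[1,0],M[0,0])
print("t",round(s["time_s"],2),"p",np.round(s["eef_pos"],4),"psi",round(psi,3),"tilt",np.round(M[:2,2],3),"F",np.round(s["contact_force"],2),"w",round(s["width"],3),"ff",round(s["finger_force"],1),"q",np.round(s["joint_pos"],2))
a=[float(x) for x in sys.argv[1:]]
if a: print("units",np.round(M.T@(np.array(a)-s["eef_pos"])/.02,2),"roll",round((psi-PS)/.1,2))
E
echo ok
```

```text
ok
```

Request:
arm_command(
  series=[
    [[0.2,-0.5,0],0.5],
    [[0.4,-1,0],0.8],
    [[0.4,-1,0],0.8],
    [[0.4,-1,0],0.8],
    [[0.4,-1,0],0.5],
    [[0.4,-1,0],0],
    [[0.4,-1,0],0],
    [[0.4,-1,0],0],
    [[0.4,-1,0],0],
    [[0.4,-1,0],0],
  ],
  fingers=0.6,
  squeeze=60,
)

```text
time_s: 1.1
eef_pos: [0.2527, -0.4311, 0.2501]
ee_rot: [-3.14, 0.084, 0.0]
contact_force: [0.4, -0.0, 0.1]
width: 0.598
finger_force: 0.0
```

```bash
python3 go.py 0.486 -0.038 0.25
```

```text
t 1.1 p [ 0.2527 -0.4311  0.2501] psi -0.053 tilt [-0.     0.001] F [ 0.42 -0.04  0.11] w 0.598 ff 0.0 q [ 0.89  0.42  0.13  1.93 -0.07  0.8  -0.56]
units [ 1.060e+01 -2.025e+01  1.000e-02] roll 0.05
```

Request:
arm_command(
  series=[
    [[0.5,-1,0],0],
    [[0.5,-1,0],0],
    [[0.5,-1,0],0],
    [[0.5,-1,0],0],
    [[0.5,-1,0],0],
    [[0.5,-1,0],0],
    [[0.5,-1,0],0],
    [[0.5,-1,0],0],
    [[0.5,-1,0],0],
    [[0.5,-1,0],0],
  ],
)

```text
time_s: 2.1
eef_pos: [0.3632, -0.2368, 0.2502]
ee_rot: [-3.14, 0.084, 0.001]
contact_force: [0.9, -1.1, 0.5]
width: 0.597
finger_force: 0.0
```

Request:
arm_command(
  series=[
    [[0.6,-1,0],0],
    [[0.6,-1,0],0],
    [[0.6,-1,0],0],
    [[0.6,-1,0],0],
    [[0.6,-1,0],0],
    [[0.6,-1,0],0],
    [[0.6,-1,0],0],
    [[0.6,-1,0],0],
    [[0.5,-1,0],0],
    [[0.2,-0.5,0],0],
  ],
)

```text
time_s: 3.1
eef_pos: [0.4838, -0.0519, 0.2501]
ee_rot: [-3.14, 0.08, -0.0]
contact_force: [-0.8, 0.1, -0.7]
width: 0.602
finger_force: 0.0
```

```bash
python3 - <<'E'
from cam import *
c=grab("wrist");cv2.imwrite("pics/w0.png",c["frame"])
P=cloud(c)
m=((P[...,2]>.115)&(P[...,2]<.14)).astype(np.uint8)
n,l,st,ce=cv2.connectedComponentsWithStats(m)
for i in range(1,n):
    if st[i,4]>40: q=P[l==i];print(ce[i],st[i,4],np.round(np.median(q,0),4),np.round((q.min(0)+q.max(0))/2,4),np.round(np.ptp(q,axis=0),4))
E
python3 go.py 0.486 -0.038 0.119
```

```text
[333.15620999  11.51088348] 781 [ 0.6157 -0.0686  0.1265] [ 0.6157 -0.0691  0.1219] [0.016  0.0229 0.0138]
[141.5239819   56.98914027] 1105 [0.5942 0.0685 0.1265] [0.5946 0.0708 0.122 ] [0.0234 0.0239 0.0139]
[300.88 196.9 ] 750 [ 0.4858 -0.0381  0.1268] [ 0.4845 -0.0377  0.122 ] [0.0233 0.023  0.0139]
[372.81549815 338.5498155 ] 271 [ 0.3486 -0.0943  0.1226] [ 0.3453 -0.0946  0.1218] [0.0118 0.0228 0.0133]
t 3.15 p [ 0.484  -0.0509  0.2501] psi -0.049 tilt [0.    0.001] F [ 0.79  0.51 -0.77] w 0.597 ff 0.0 q [ 0.01  0.4   0.05  1.96 -0.03  0.78 -1.54]
units [ 0.06 -0.64  6.55] roll 0.09
```

View pics/w0.png

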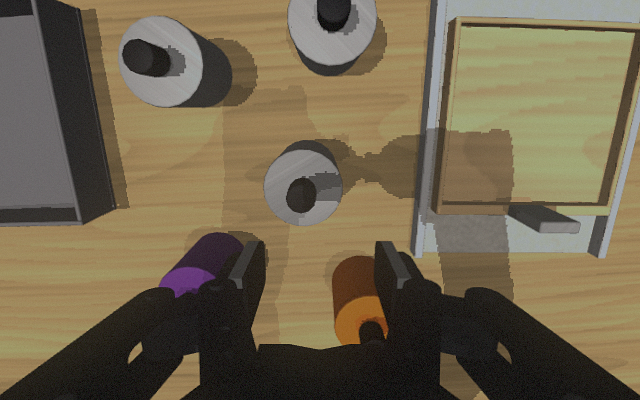

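The wrist view shows the near steel tin with its knob at (301,197), the other two steel tins' knobs at (141,57) and (333,11), and the open fingers at the bottom. The knob positions agree with the top view to about 2 mm, and the knob tops stand at about 0.127–0.128 m.

Request:
arm_command(
  series=[
    [[0,-0.6,0.6],0],
    [[0,0,0.8],0],
    [[0,0,0.8],0],
    [[0,0,0.8],0],
    [[0,0,0.8],0],
    [[0,0,0.8],0],
    [[0,0,0.8],0],
    [[0,0,0.6],0],
    [[0,0,0.3],0],
    [[0,0,0.1],0],
  ],
)

```text
time_s: 4.15
eef_pos: [0.483, -0.0427, 0.1219]
ee_rot: [3.14, -0.085, -0.002]
contact_force: [-0.2, 0.5, 1.0]
width: 0.603
finger_force: 0.0
```

```bash
python3 go.py 0.4857 -0.038 0.118
```

```text
t 4.15 p [ 0.483  -0.0427  0.1219] psi -0.054 tilt [-0.001 -0.   ] F [-0.24  0.5   0.97] w 0.603 ff 0.0 q [ 0.01  0.6   0.03  2.09 -0.04  0.45 -1.56]
units [ 0.12 -0.24  0.19] roll 0.04
```

Request:
arm_command(
  series=[
    [[0.1,-0.25,0.2],0],
    [[0,0,0],0],
    [[0,0,0],0],
    [[0,0,0],0],
    [[0,0,0],0],
    [[0,0,0],0],
    [[0,0,0],0],
    [[0,0,0],0],
    [[0,0,0],0],
    [[0,0,0],0],
  ],
  fingers=0,
  squeeze=60,
)

```text
time_s: 5.15
eef_pos: [0.4863, -0.037, 0.1185]
ee_rot: [-3.14, 0.083, -0.001]
contact_force: [0.5, 1.6, 0.5]
width: 0.263
finger_force: 59.3
```

```bash
python3 go.py
```

```text
t 5.15 p [ 0.4863 -0.037   0.1185] psi -0.053 tilt [0.001 0.   ] F [0.54 1.6  0.55] w 0.263 ff 59.3 q [-0.    0.61  0.03  2.08 -0.04  0.45 -1.56]
```

Gripped. I'll lift it and hold still at the end to weigh it.

Request:
arm_command(
  series=[
    [[0,0,-0.4],0],
    [[0,0,-0.8],0],
    [[0,0,-1],0],
    [[0,0,-1],0],
    [[0,0,-1],0],
    [[0,0,-1],0],
    [[0,0,-0.8],0],
    [[0,0,-0.4],0],
    [[0,0,0],0],
    [[0,0,0],0],
  ],
)

```text
time_s: 6.15
eef_pos: [0.4849, -0.0371, 0.2456]
ee_rot: [3.14, -0.084, -0.003]
contact_force: [-0.9, -0.1, -6.1]
width: 0.261
finger_force: 59.5
```

```bash
python3 - <<'E'
from cam import *
import numpy as np
F=[]
for i in range(3):
    F.append(robot.sense()["contact_force"]); robot.read_camera("top")
print(np.round(F,2))
E
python3 go.py 0.563 0.283 0.238; python3 go.py 0.53 -0.2855 0.238
```

```text
[[-0.86 -0.11 -6.07]
 [-0.38  0.45 -5.9 ]
 [-0.69  0.25 -5.66]]
t 6.3 p [ 0.4851 -0.037   0.2453] psi -0.053 tilt [-0.002 -0.   ] F [-0.85  0.72 -5.95] w 0.258 ff 59.5 q [-0.02  0.41  0.05  1.97 -0.03  0.77 -1.58]
units [  3.04 -16.19   0.36] roll 0.05
t 6.3 p [ 0.4851 -0.037   0.2453] psi -0.053 tilt [-0.002 -0.   ] F [-0.85  0.72 -5.95] w 0.258 ff 59.5 q [-0.02  0.41  0.05  1.97 -0.03  0.77 -1.58]
units [ 2.9  12.29  0.36] roll 0.05
```

Weight is about 5.9 N (≈0.6 kg), so this tin is heavy and goes to the near half of the crate.

Request:
arm_command(
  series=[
    [[0,-0.5,0],0],
    [[0,-0.8,0],0],
    [[0,-1,0],0],
    [[0,-1,0],0],
    [[0,-1,0],0],
    [[0,-1,0],0],
    [[0,-1,0],0],
    [[0,-1,0],0],
    [[0.1,-1,0],0],
    [[0.1,-1,0],0],
  ],
)

```text
time_s: 7.3
eef_pos: [0.4992, 0.1503, 0.2458]
ee_rot: [-3.14, 0.082, 0.002]
contact_force: [0.9, -1.2, -6.1]
width: 0.262
finger_force: 59.4
```

Request:
arm_command(
  series=[
    [[0.1,-1,0],0],
    [[0.1,-1,0],0],
    [[0.1,-1,0],0],
    [[0.1,-1,0],0],
    [[0,-1,0],0],
    [[0,-0.8,0],0],
    [[0,-0.6,0],0],
    [[0,-0.4,0],0],
    [[0,0,0],0],
    [[0,0,0],0],
  ],
)

```text
time_s: 8.3
eef_pos: [0.515, 0.2829, 0.2462]
ee_rot: [3.139, -0.085, -0.0]
contact_force: [0.1, -0.7, -6.0]
width: 0.263
finger_force: 59.4
```

```bash
python3 - <<'E'
from cam import *
c=grab("wrist");cv2.imwrite("pics/w1.png",c["frame"])
P=cloud(c)
m=(P[...,2]>.054)&(P[...,2]<.066)&(P[...,1]>.15)&(P[...,1]<.42)&(P[...,0]>.4)&(P[...,0]<.72)
q=P[m];print(np.round(q.min(0),3),np.round(q.max(0),3),[np.round(x,3) for x in cv2.minAreaRect(q[:,:2].astype(np.float32))])
E
python3 go.py 0.513 0.283 0.124
```

```text
[0.449 0.191 0.054] [0.673 0.376 0.062] [array([0.561, 0.283]), array([0.181, 0.22 ]), np.float64(88.462)]
t 8.35 p [0.5151 0.2825 0.2462] psi -0.055 tilt [-0.    -0.001] F [-0.56 -0.07 -4.72] w 0.257 ff 59.4 q [-0.57  0.54  0.03  1.7  -0.02  0.9  -2.16]
units [-0.11 -0.03  6.11] roll 0.03
```

View pics/w1.png

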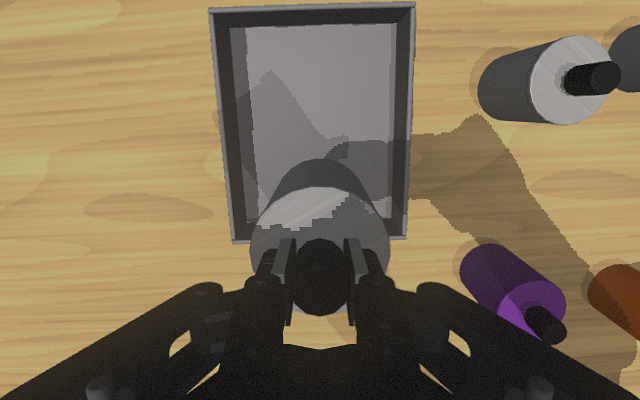

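The held tin is above the near half of the crate, whose rim spans columns 210–415 and rows 5–240. The rim centre measures (0.561, 0.283).

Request:
arm_command(
  series=[
    [[0,0,0.5],0],
    [[0,0,0.9],0],
    [[0,0,0.9],0],
    [[0,0,0.9],0],
    [[0,0,0.9],0],
    [[0,0,0.8],0],
    [[0,0,0.5],0],
    [[0,0,0.25],0],
    [[0,0,0.15],0],
    [[0,0,0.1],0],
  ],
)

```text
time_s: 9.35
eef_pos: [0.5154, 0.284, 0.1286]
ee_rot: [-3.14, 0.084, -0.001]
contact_force: [-0.3, -0.3, -5.1]
width: 0.258
finger_force: 59.5
```

```bash
python3 go.py 0.515 0.2825 0.1235
```

```text
t 9.35 p [0.5154 0.284  0.1286] psi -0.053 tilt [0.001 0.   ] F [-0.35 -0.26 -5.06] w 0.258 ff 59.5 q [-0.56  0.7   0.02  1.8  -0.02  0.64 -2.16]
units [-0.02  0.08  0.25] roll 0.05
```

Request:
arm_command(
  series=[
    [[0,0,0.1],0],
    [[0,0,0.05],0],
    [[0,0,0.05],0],
    [[0,0,0],0],
    [[0,0,0],0],
    [[0,0,0],0],
    [[0,0,0],0],
    [[0,0,0],0],
    [[0,0,0],0],
    [[0,0,0],0],
  ],
)

```text
time_s: 10.35
eef_pos: [0.515, 0.2839, 0.1243]
ee_rot: [-3.14, 0.084, -0.0]
contact_force: [0.0, -0.0, -6.1]
width: 0.262
finger_force: 59.5
```

```bash
python3 go.py 0.515 0.2825 0.1235
```

```text
t 10.35 p [0.515  0.2839 0.1243] psi -0.053 tilt [0. 0.] F [ 0.04 -0.05 -6.05] w 0.262 ff 59.5 q [-0.56  0.7   0.02  1.81 -0.02  0.63 -2.16]
units [0.   0.07 0.04] roll 0.05
```

Request:
arm_command(
  series=[
    [[0,0,0.05],0],
    [[0,0,0.05],0],
    [[0,0,0],0],
    [[0,0,0],0],
    [[0,0,0],0],
    [[0,0,0],0],
    [[0,0,0],0],
    [[0,0,0],0],
    [[0,0,0],0],
    [[0,0,0],0],
  ],
)

```text
time_s: 11.35
eef_pos: [0.5153, 0.2839, 0.1236]
ee_rot: [-3.14, 0.084, -0.001]
contact_force: [-2.6, -1.7, 4.9]
width: 0.263
finger_force: 60.9
```

```bash
python3 go.py 0.515 0.2825 0.1235
```

```text
t 11.35 p [0.5153 0.2839 0.1236] psi -0.053 tilt [0.001 0.   ] F [-2.55 -1.66  4.91] w 0.263 ff 60.9 q [-0.56  0.7   0.02  1.81 -0.02  0.63 -2.16]
units [-0.01  0.07  0.  ] roll 0.05
```

Request:
arm_command(
  series=[
    [[0,0,0],0],
    [[0,0,0],0],
    [[0,0,0],0],
    [[0,0,0],0],
    [[0,0,-0.2],0],
    [[0,0,-0.5],0],
    [[0,0,-1],0],
    [[0,0,-1],0],
    [[0,0,-1],0],
    [[0,0,-1],0],
  ],
  fingers=0.6,
)

```text
time_s: 12.35
eef_pos: [0.5151, 0.284, 0.2181]
ee_rot: [-3.14, 0.084, -0.001]
contact_force: [0.7, 0.6, -0.4]
width: 0.594
finger_force: 0.0
```

```bash
python3 go.py 0.596 0.07 0.118
```

```text
t 12.35 p [0.5151 0.284  0.2181] psi -0.053 tilt [0.001 0.   ] F [ 0.73  0.65 -0.41] w 0.594 ff 0.0 q [-0.57  0.58  0.03  1.73 -0.02  0.83 -2.16]
units [ 4.6  10.47  5.  ] roll 0.05
```

Request:
arm_command(
  series=[
    [[0.5,1,0],0],
    [[0.5,1,0],0],
    [[0.5,1,0],0],
    [[0.5,1,0],0],
    [[0.5,1,0],0],
    [[0.5,1,0],0],
    [[0.5,1,0],0],
    [[0.5,1,0.2],0],
    [[0.4,1,0.3],0],
    [[0.2,1,0.5],0],
  ],
)

```text
time_s: 13.35
eef_pos: [0.5976, 0.0784, 0.1976]
ee_rot: [-3.14, 0.084, -0.005]
contact_force: [0.9, -0.6, -1.2]
width: 0.598
finger_force: 0.0
```

Request:
arm_command(
  series=[
    [[0,0.4,0],0],
    [[0,0,0],0],
    [[0,0,0.8],0],
    [[0,0,0.8],0],
    [[0,0,0.8],0],
    [[0,0,0.7],0],
    [[0,0,0.5],0],
    [[0,0,0.3],0],
    [[0,0,0],0],
    [[0,0,0],0],
  ],
)

```text
time_s: 14.35
eef_pos: [0.5962, 0.0714, 0.1187]
ee_rot: [-3.14, 0.084, -0.001]
contact_force: [0.4, 0.7, -0.3]
width: 0.598
finger_force: 0.0
```

```bash
python3 go.py 0.596 0.07 0.118
```

```text
t 14.35 p [0.5962 0.0714 0.1187] psi -0.053 tilt [0.001 0.   ] F [ 0.43  0.66 -0.27] w 0.598 ff 0.0 q [-0.17  0.72  0.01  1.77 -0.01  0.64 -1.78]
units [-0.01  0.07  0.04] roll 0.05
```

Request:
arm_command(
  series=[
    [[0,0,0],0],
    [[0,0,0],0],
    [[0,0,0],0],
    [[0,0,0],0],
    [[0,0,0],0],
    [[0,0,0],0],
    [[0,0,0],0],
    [[0,0,0],0],
    [[0,0,0],0],
    [[0,0,0],0],
  ],
  fingers=0,
)

```text
time_s: 15.35
eef_pos: [0.5964, 0.0716, 0.1191]
ee_rot: [-3.14, 0.083, -0.002]
contact_force: [-0.0, 0.8, 4.9]
width: 0.26
finger_force: 59.1
```

Request:
arm_command(
  series=[
    [[0,0,-0.4],0],
    [[0,0,-0.8],0],
    [[0,0,-1],0],
    [[0,0,-1],0],
    [[0,0,-1],0],
    [[0,0,-1],0],
    [[0,0,-1],0],
    [[0,0,-0.6],0],
    [[0,0,-0.2],0],
    [[0,0,0],0],
  ],
)

```text
time_s: 16.35
eef_pos: [0.5957, 0.0712, 0.2583]
ee_rot: [3.14, -0.084, -0.0]
contact_force: [1.0, -0.3, -1.9]
width: 0.263
finger_force: 58.8
```

```bash
python3 - <<'E'
from cam import *
F=[]
for i in range(3):
    F.append(robot.sense()["contact_force"]); robot.read_camera("top")
print(np.round(F,2))
E
python3 go.py 0.607 0.282 0.2; python3 go.py 0.533 -0.240 0.2
```

```text
[[ 0.97 -0.34 -1.91]
 [ 0.42 -0.14 -3.2 ]
 [-0.53  0.23 -2.51]]
t 16.5 p [0.5951 0.0712 0.2572] psi -0.053 tilt [-0.002 -0.   ] F [ 0.47  0.01 -2.09] w 0.26 ff 58.8 q [-0.18  0.55  0.02  1.66 -0.01  0.94 -1.78]
units [  0.04 -10.56   2.85] roll 0.05
t 16.5 p [0.5951 0.0712 0.2572] psi -0.053 tilt [-0.002 -0.   ] F [ 0.47  0.01 -2.09] w 0.26 ff 58.8 q [-0.18  0.55  0.02  1.66 -0.01  0.94 -1.78]
units [-2.27 15.7   2.87] roll 0.05
```

About 2.4 N, so this tin is empty and goes to the tray's far (right) side, (0.527, −0.331).

Request:
arm_command(
  series=[
    [[0,0.5,0],0],
    [[-0.1,0.9,0],0],
    [[-0.1,1,0],0],
    [[-0.2,1,0],0],
    [[-0.2,1,0],0],
    [[-0.2,1,0],0],
    [[-0.2,1,0],0],
    [[-0.2,1,0],0],
    [[-0.2,1,0],0],
    [[-0.2,1,0],0],
  ],
)

```text
time_s: 17.5
eef_pos: [0.5526, -0.1177, 0.2581]
ee_rot: [3.139, -0.087, -0.001]
contact_force: [-0.3, -0.8, -1.7]
width: 0.264
finger_force: 58.8
```

Request:
arm_command(
  series=[
    [[-0.2,1,0],0],
    [[-0.2,1,0],0],
    [[-0.1,1,0],0],
    [[-0.1,1,0],0],
    [[-0.1,1,0],0],
    [[0,1,0],0],
    [[0,1,0],0],
    [[0,1,0],0],
    [[0,1,0],0],
    [[0,0.8,0],0],
  ],
)

```text
time_s: 18.5
eef_pos: [0.5276, -0.3129, 0.2581]
ee_rot: [3.139, -0.088, -0.002]
contact_force: [0.5, -0.2, -2.1]
width: 0.262
finger_force: 58.9
```

```bash
python3 go.py 0.527 -0.331 0.137
```

```text
t 18.5 p [ 0.5276 -0.3129  0.2581] psi -0.056 tilt [-0.001 -0.001] F [ 0.5  -0.23 -2.05] w 0.262 ff 58.9 q [ 0.46  0.57  0.04  1.62 -0.02  0.96 -1.12]
units [0.03 0.9  6.05] roll 0.02
```

Request:
arm_command(
  series=[
    [[0,0.5,0],0],
    [[0,0.1,0.6],0],
    [[0,0,1],0],
    [[0,0,1],0],
    [[0,0,1],0],
    [[0,0,0.9],0],
    [[0,0,0.6],0],
    [[0,0,0.4],0],
    [[0,0,0.2],0],
    [[0,0,0.1],0],
  ],
)

```text
time_s: 19.5
eef_pos: [0.5291, -0.3216, 0.1423]
ee_rot: [3.14, -0.083, 0.001]
contact_force: [0.1, 0.4, -3.1]
width: 0.258
finger_force: 58.9
```

```bash
python3 go.py 0.527 -0.331 0.137
```

```text
t 19.5 p [ 0.5291 -0.3216  0.1423] psi -0.053 tilt [ 0. -0.] F [ 0.15  0.36 -3.11] w 0.258 ff 58.9 q [ 0.48  0.71  0.03  1.71 -0.03  0.72 -1.1 ]
units [-0.08  0.47  0.26] roll 0.05
```

Request:
arm_command(
  series=[
    [[0,0.2,0],0],
    [[0,0.2,0],0],
    [[0,0,0],0],
    [[0,0,0.1],0],
    [[0,0,0.1],0],
    [[0,0,0.05],0],
    [[0,0,0.05],0],
    [[0,0,0],0],
    [[0,0,0],0],
    [[0,0,0],0],
  ],
)

```text
time_s: 20.5
eef_pos: [0.5288, -0.3294, 0.1371]
ee_rot: [-3.14, 0.083, -0.001]
contact_force: [-0.8, 1.4, 5.8]
width: 0.261
finger_force: 59.8
```

```bash
python3 go.py 0.527 -0.331 0.137
```

```text
t 20.5 p [ 0.5288 -0.3294  0.1371] psi -0.053 tilt [0.001 0.   ] F [-0.85  1.38  5.75] w 0.261 ff 59.8 q [ 0.5   0.72  0.03  1.7  -0.03  0.72 -1.09]
units [-0.09  0.08  0.  ] roll 0.05
```

On the tray floor (contact at +5.8 N). I'll release and go for the third tin.

Request:
arm_command(
  series=[
    [[0,0,0],0],
    [[0,0,0],0],
    [[0,0,0],0],
    [[0,0,0],0],
    [[0,0,-0.2],0],
    [[0,0,-0.5],0],
    [[0,0,-1],0],
    [[0,0,-1],0],
    [[0,0,-0.8],0],
    [[0,0,-0.4],0],
  ],
  fingers=0.6,
)

```text
time_s: 21.5
eef_pos: [0.5293, -0.3303, 0.2168]
ee_rot: [3.139, -0.084, 0.005]
contact_force: [-0.4, 0.3, -0.9]
width: 0.603
finger_force: 0.0
```

```bash
python3 go.py 0.621 -0.069 0.120
```

```text
t 21.5 p [ 0.5293 -0.3303  0.2168] psi -0.053 tilt [ 0.003 -0.002] F [-0.4   0.28 -0.88] w 0.603 ff 0.0 q [ 0.49  0.62  0.03  1.63 -0.03  0.88 -1.09]
units [  3.87 -13.3    4.83] roll 0.05
```

Request:
arm_command(
  series=[
    [[0.4,-1,0],0],
    [[0.4,-1,0],0],
    [[0.4,-1,0],0],
    [[0.4,-1,0],0],
    [[0.4,-1,0],0],
    [[0.4,-1,0],0],
    [[0.4,-1,0],0],
    [[0.4,-1,0],0],
    [[0.4,-1,0],0],
    [[0.3,-1,0],0],
  ],
)

```text
time_s: 22.5
eef_pos: [0.6173, -0.1332, 0.2144]
ee_rot: [-3.14, 0.083, -0.0]
contact_force: [-0.4, -0.1, -0.3]
width: 0.605
finger_force: 0.0
```

Request:
arm_command(
  series=[
    [[0,-1,0],0],
    [[0,-1,0],0],
    [[0,-1,0.3],0],
    [[0,-0.4,0.5],0],
    [[0,0,0.8],0],
    [[0,0,0.8],0],
    [[0,0,0.7],0],
    [[0,0,0.3],0],
    [[0,0,0],0],
    [[0,0,0],0],
  ],
)

```text
time_s: 23.5
eef_pos: [0.6209, -0.0666, 0.1466]
ee_rot: [3.14, -0.084, 0.001]
contact_force: [-0.2, -0.6, 0.4]
width: 0.601
finger_force: 0.0
```

```bash
python3 go.py 0.621 -0.069 0.120
```

```text
t 23.5 p [ 0.6209 -0.0666  0.1466] psi -0.054 tilt [ 0.001 -0.   ] F [-0.2  -0.59  0.43] w 0.601 ff 0.0 q [ 0.04  0.71  0.04  1.69 -0.04  0.74 -1.53]
units [0.01 0.12 1.33] roll 0.04
```

Request:
arm_command(
  series=[
    [[0,0.1,0.4],0],
    [[0,0,0.5],0],
    [[0,0,0.3],0],
    [[0,0,0.1],0],
    [[0,0,0],0],
    [[0,0,0],0],
    [[0,0,0],0],
    [[0,0,0],0],
    [[0,0,0],0],
    [[0,0,0],0],
  ],
)

```text
time_s: 24.5
eef_pos: [0.6205, -0.0682, 0.1205]
ee_rot: [-3.14, 0.084, -0.0]
contact_force: [-0.6, -0.0, -0.5]
width: 0.604
finger_force: 0.0
```

Request:
arm_command(
  series=[
    [[0,0,0],0],
    [[0,0,0],0],
    [[0,0,0],0],
    [[0,0,0],0],
    [[0,0,0],0],
    [[0,0,0],0],
    [[0,0,0],0],
    [[0,0,0],0],
    [[0,0,0],0],
    [[0,0,0],0],
  ],
  fingers=0,
)

```text
time_s: 25.5
eef_pos: [0.6205, -0.0686, 0.1205]
ee_rot: [3.14, -0.084, 0.001]
contact_force: [-1.1, -1.6, 4.7]
width: 0.261
finger_force: 59.2
```

```bash
python3 go.py 0.621 -0.069 0.120
```

```text
t 25.5 p [ 0.6205 -0.0686  0.1205] psi -0.053 tilt [ 0. -0.] F [-1.05 -1.61  4.65] w 0.261 ff 59.2 q [ 0.04  0.75  0.04  1.7  -0.04  0.69 -1.52]
units [0.02 0.02 0.03] roll 0.05
```

Request:
arm_command(
  series=[
    [[0,0,-0.4],0],
    [[0,0,-0.8],0],
    [[0,0,-1],0],
    [[0,0,-1],0],
    [[0,0,-1],0],
    [[0,0,-1],0],
    [[0,0,-1],0],
    [[0,0,-0.8],0],
    [[0,0,-0.3],0],
    [[0,0,0],0],
  ],
)

```text
time_s: 26.5
eef_pos: [0.6202, -0.0676, 0.2662]
ee_rot: [-3.14, 0.083, 0.0]
contact_force: [-0.0, -0.4, -5.8]
width: 0.259
finger_force: 59.2
```

```bash
python3 - <<'E'
from cam import *
F=[]
for i in range(3):
    F.append(robot.sense()["contact_force"]); robot.read_camera("top")
print(np.round(F,2))
E
python3 go.py 0.607 0.282 0.126; python3 go.py 0.5325 -0.241 0.1385
```

```text
[[-0.04 -0.42 -5.82]
 [-0.12  0.55 -5.77]
 [-0.45 -0.   -5.47]]
t 26.65 p [ 0.6194 -0.0679  0.2648] psi -0.053 tilt [-0.003  0.   ] F [ 0.21  0.39 -5.8 ] w 0.258 ff 59.2 q [ 0.03  0.58  0.05  1.58 -0.03  0.99 -1.53]
units [ -1.53 -17.43   6.95] roll 0.05
t 26.65 p [ 0.6194 -0.0679  0.2648] psi -0.053 tilt [-0.003  0.   ] F [ 0.21  0.39 -5.8 ] w 0.258 ff 59.2 q [ 0.03  0.58  0.05  1.58 -0.03  0.99 -1.53]
units [-3.86  8.88  6.32] roll 0.05
```

About 5.7 N, so the third tin is heavy and goes to the far half of the crate.

Request:
arm_command(
  series=[
    [[0,-0.5,0],0],
    [[-0.1,-0.9,0],0],
    [[-0.1,-1,0],0],
    [[-0.1,-1,0],0],
    [[-0.1,-1,0],0],
    [[-0.1,-1,0],0],
    [[-0.1,-1,0],0],
    [[-0.1,-1,0],0],
    [[-0.1,-1,0],0],
    [[-0.1,-1,0],0],
  ],
)

```text
time_s: 27.65
eef_pos: [0.6115, 0.1239, 0.266]
ee_rot: [-3.139, 0.08, 0.002]
contact_force: [0.4, -0.0, -5.9]
width: 0.262
finger_force: 59.2
```

Request:
arm_command(
  series=[
    [[-0.1,-1,0],0],
    [[-0.1,-1,0],0],
    [[-0.1,-1,0],0],
    [[-0.1,-1,0],0],
    [[-0.1,-1,0],0],
    [[-0.1,-1,0],0],
    [[0,-0.9,0],0],
    [[0,-0.6,0],0],
    [[0,-0.3,0],0],
    [[0,0,0],0],
  ],
)

```text
time_s: 28.65
eef_pos: [0.6087, 0.2777, 0.2661]
ee_rot: [-3.14, 0.082, 0.0]
contact_force: [0.4, -0.8, -5.2]
width: 0.257
finger_force: 59.3
```

```bash
python3 go.py 0.607 0.282 0.126
```

```text
t 28.65 p [0.6087 0.2777 0.2661] psi -0.052 tilt [-0.  0.] F [ 0.39 -0.77 -5.18] w 0.257 ff 59.3 q [-0.5   0.64  0.05  1.44 -0.03  1.06 -2.07]
units [-0.1  -0.21  7.01] roll 0.06
```

Request:
arm_command(
  series=[
    [[-0.05,-0.2,0.5],0],
    [[0,0,1],0],
    [[0,0,1],0],
    [[0,0,1],0],
    [[0,0,1],0],
    [[0,0,0.9],0],
    [[0,0,0.7],0],
    [[0,0,0.4],0],
    [[0,0,0.2],0],
    [[0,0,0],0],
  ],
)

```text
time_s: 29.65
eef_pos: [0.6081, 0.2807, 0.1322]
ee_rot: [3.14, -0.084, -0.0]
contact_force: [-0.2, -0.8, -4.8]
width: 0.259
finger_force: 59.3
```

```bash
python3 go.py 0.607 0.282 0.1255
```

```text
t 29.65 p [0.6081 0.2807 0.1322] psi -0.054 tilt [-0. -0.] F [-0.22 -0.83 -4.76] w 0.259 ff 59.3 q [-0.5   0.79  0.04  1.56 -0.04  0.79 -2.07]
units [-0.06 -0.06  0.33] roll 0.04
```

Request:
arm_command(
  series=[
    [[0,0,0.1],0],
    [[0,0,0.1],0],
    [[0,0,0.05],0],
    [[0,0,0.05],0],
    [[0,0,0.05],0],
    [[0,0,0],0],
    [[0,0,0],0],
    [[0,0,0],0],
    [[0,0,0],0],
    [[0,0,0],0],
  ],
)

```text
time_s: 30.65
eef_pos: [0.6082, 0.281, 0.1256]
ee_rot: [-3.14, 0.084, -0.001]
contact_force: [-0.1, -0.5, -1.0]
width: 0.258
finger_force: 59.6
```

```bash
python3 go.py 0.607 0.282 0.1255
```

```text
t 30.65 p [0.6082 0.281  0.1256] psi -0.053 tilt [0.001 0.   ] F [-0.13 -0.53 -1.02] w 0.258 ff 59.6 q [-0.49  0.8   0.04  1.56 -0.04  0.78 -2.07]
units [-0.06 -0.05  0.01] roll 0.05
```

Request:
arm_command(
  series=[
    [[0,0,0],0],
    [[0,0,0],0],
    [[0,0,0],0],
    [[0,0,0],0],
    [[0,0,-0.2],0],
    [[0,0,-0.5],0],
    [[0,0,-1],0],
    [[0,0,-1],0],
    [[0,0,-1],0],
    [[0,0,-1],0],
  ],
  fingers=0.6,
)

```text
time_s: 31.65
eef_pos: [0.6082, 0.281, 0.2212]
ee_rot: [-3.14, 0.084, -0.002]
contact_force: [0.1, 0.2, -0.8]
width: 0.601
finger_force: 0.0
```

```bash
python3 - <<'E'
from cam import *
c=grab("top");cv2.imwrite("pics/top1.png",cv2.resize(c["frame"][130:290,120:440],None,fx=2.5,fy=2.5))
P=cloud(c)
for nm,lo,hi in(("lid/tab",.08,.115),("tab",.08,.096),("knob",.117,.155)):
    m=((P[...,2]>lo)&(P[...,2]<hi)&(P[...,0]>.36)&(P[...,0]<.75)&(P[...,1]>-.42)&(P[...,1]<.38)).astype(np.uint8)
    n,l,st,ce=cv2.connectedComponentsWithStats(m)
    for i in range(1,n):
        if st[i,4]>30: q=P[l==i];print(nm,np.round(ce[i]),st[i,4],np.round(np.median(q,0),4),np.round(np.r_[q.min(0)[:2],q.max(0)[:2]],3))
E
python3 go.py 0.40 -0.278 0.22
```

```text
lid/tab [225. 139.] 50 [0.7362 0.1212 0.0901] [0.73  0.095 0.749 0.159]
lid/tab [171. 184.] 350 [0.6018 0.2697 0.0994] [0.577 0.246 0.644 0.315]
lid/tab [381. 213.] 405 [ 0.5292 -0.3266  0.1119] [ 0.496 -0.363  0.564 -0.294]
lid/tab [167. 215.] 428 [0.5136 0.2765 0.0993] [0.48  0.249 0.549 0.32 ]
lid/tab [362. 246.] 60 [ 0.4359 -0.2764  0.0883] [ 0.43  -0.297  0.442 -0.259]
lid/tab [236. 261.] 356 [0.3883 0.0744 0.0942] [0.36  0.045 0.413 0.114]
lid/tab [297. 270.] 91 [ 0.366  -0.0939  0.0952] [ 0.36  -0.122  0.375 -0.066]
tab [225. 139.] 49 [0.7354 0.1219 0.0901] [0.73  0.095 0.749 0.159]
tab [179. 184.] 43 [0.6044 0.2509 0.0871] [0.578 0.246 0.637 0.272]
tab [177. 215.] 38 [0.5149 0.2538 0.0874] [0.486 0.25  0.546 0.27 ]
tab [362. 246.] 60 [ 0.4359 -0.2764  0.0883] [ 0.43  -0.297  0.442 -0.259]
tab [236. 261.] 252 [0.3882 0.0751 0.0934] [0.36  0.045 0.413 0.114]
tab [296. 270.] 54 [ 0.3683 -0.0909  0.0941] [ 0.36  -0.105  0.375 -0.074]
knob [383. 213.] 64 [ 0.5286 -0.3275  0.1462] [ 0.518 -0.339  0.539 -0.317]
knob [163. 214.] 76 [0.5152 0.2799 0.1324] [0.504 0.271 0.527 0.296]
knob [234. 265.] 63 [0.3792 0.0792 0.1278] [0.37  0.068 0.39  0.093]
t 31.7 p [0.61   0.2818 0.225 ] psi -0.053 tilt [0.007 0.003] F [1.5  0.97 2.25] w 0.598 ff 0.0 q [-0.5   0.68  0.04  1.48 -0.03  0.97 -2.07]
units [-9.   28.51  0.09] roll 0.05
```

View pics/top1.png

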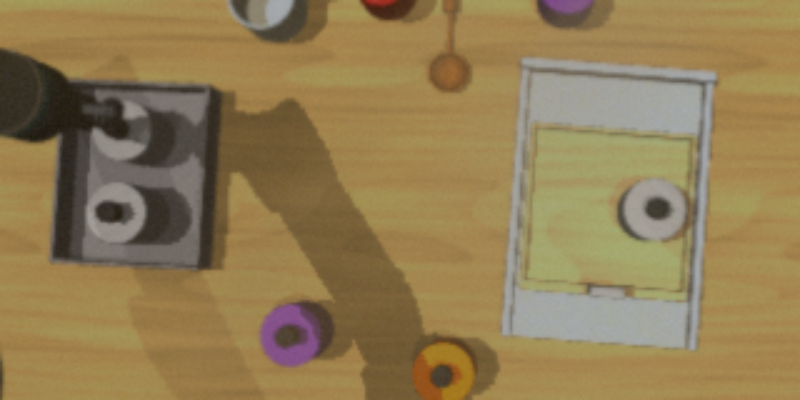

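The picture shows both heavy tins standing in the crate at (125,128) and (112,212), and the empty one on the tray at (655,208). The tab is at (608,290). Lid and knob heights match the crate floor (+5 mm) and tray floor (+18 mm), so next I'll shut the fingers and go to the tab.

Request:
arm_command(
  series=[
    [[-0.3,1,0],0],
    [[-0.3,1,0],0],
    [[-0.3,1,0],0],
    [[-0.3,1,0],0],
    [[-0.3,1,0],0],
    [[-0.3,1,0],0],
    [[-0.3,1,0],0],
    [[-0.3,1,0],0],
    [[-0.3,1,0],0],
    [[-0.3,1,0],0],
  ],
  fingers=0,
)

```text
time_s: 32.7
eef_pos: [0.5373, 0.0836, 0.2199]
ee_rot: [-3.14, 0.084, -0.002]
contact_force: [-0.0, 0.3, -0.0]
width: -0.001
finger_force: 0.0
```

Request:
arm_command(
  series=[
    [[-0.3,1,0],0],
    [[-0.3,1,0],0],
    [[-0.3,1,0],0],
    [[-0.3,1,0],0],
    [[-0.3,1,0],0],
    [[-0.3,1,0],0],
    [[-0.3,1,0],0],
    [[-0.3,1,0],0],
    [[-0.3,1,0],0],
    [[-0.3,1,0],0],
  ],
)

```text
time_s: 33.7
eef_pos: [0.4669, -0.113, 0.2199]
ee_rot: [3.14, -0.084, 0.002]
contact_force: [0.3, 0.6, -0.2]
width: 0.002
finger_force: 0.0
```

Request:
arm_command(
  series=[
    [[-0.4,1,0],0],
    [[-0.4,1,0],0],
    [[-0.4,1,0],0],
    [[-0.4,1,0],0],
    [[-0.4,1,0],0],
    [[-0.4,1,0],0],
    [[-0.4,1,0],0],
    [[-0.4,1,0],0],
    [[0,0.5,0],0],
    [[0,0,0],0],
  ],
)

```text
time_s: 34.7
eef_pos: [0.3942, -0.2799, 0.2197]
ee_rot: [3.139, -0.088, 0.002]
contact_force: [-0.1, 1.0, 0.2]
width: 0.002
finger_force: 0.0
```

```bash
python3 go.py 0.393 -0.276 0.072
```

```text
t 34.7 p [ 0.3942 -0.2799  0.2197] psi -0.056 tilt [ 0.001 -0.001] F [-0.13  0.95  0.23] w 0.002 ff 0.0 q [ 0.53  0.44  0.04  2.01 -0.03  0.7  -1.04]
units [-0.08 -0.2   7.39] roll 0.02
```

Request:
arm_command(
  series=[
    [[-0.1,-0.2,0.5],0],
    [[0,0,1],0],
    [[0,0,1],0],
    [[0,0,1],0],
    [[0,0,1],0],
    [[0,0,1],0],
    [[0,0,1],0],
    [[0,0,0.7],0],
    [[0,0,0.2],0],
    [[0,0,0],0],
  ],
)

```text
time_s: 35.7
eef_pos: [0.3926, -0.2733, 0.0711]
ee_rot: [-3.14, 0.081, 0.001]
contact_force: [0.8, 0.4, -0.4]
width: -0.003
finger_force: 0.0
```

```bash
python3 go.py 0.417 -0.2785 0.072
```

```text
t 35.7 p [ 0.3926 -0.2733  0.0711] psi -0.052 tilt [-0.     0.001] F [ 0.84  0.35 -0.36] w -0.003 ff 0.0 q [ 0.54  0.7   0.02  2.13 -0.04  0.32 -1.04]
units [ 1.23  0.19 -0.05] roll 0.06
```

Request:
arm_command(
  series=[
    [[0.3,0.1,0],0],
    [[0.3,0.1,0],0],
    [[0.3,0,0],0],
    [[0.3,0,0],0],
    [[0.3,0,0],0],
    [[0.3,0,0],0],
    [[0.3,0,0],0],
    [[0.3,0,0],0],
    [[0.3,0,0],0],
    [[0.3,0,0],0],
  ],
)

```text
time_s: 36.7
eef_pos: [0.4522, -0.2817, 0.0713]
ee_rot: [3.14, -0.084, -0.0]
contact_force: [-2.1, -1.0, 1.3]
width: -0.003
finger_force: 0.9
```

```bash
python3 - <<'E'
from cam import *
c=grab("top");P=cloud(c)
hsv=cv2.cvtColor(c["frame"],cv2.COLOR_BGR2HSV)
for lo,hi,nm in((.027,.036,"rim"),(.037,.046,"stop")):
    m=(P[...,2]>lo)&(P[...,2]<hi)&(P[...,0]>.55)&(P[...,0]<.74)&(P[...,1]>-.40)&(P[...,1]<-.17);q=P[m];
    f=q[q[:,0]>.6]; print(nm,len(f),np.round(np.percentile(f[:,0]+.058*(f[:,1]+.285),[2,10,50,90,98]),4))
E
python3 go.py 0.485 -0.2825 0.072
```

```text
rim 268 [0.6037 0.6208 0.66   0.6983 0.7045]
stop 264 [0.6682 0.6871 0.6991 0.7101 0.7147]
t 36.75 p [ 0.4539 -0.2817  0.0714] psi -0.053 tilt [ 0.002 -0.001] F [ 1.73 -0.31  0.57] w 0.005 ff 0.8 q [ 0.48  0.74  0.03  1.98 -0.05  0.42 -1.07]
units [ 1.55 -0.04 -0.03] roll 0.05
```

Request:
arm_command(
  series=[
    [[0.2,0,0],0],
    [[0.2,0,0],0],
    [[0.2,0,0],0],
    [[0.15,0,0],0],
    [[0.15,0,0],0],
    [[0.15,0,0],0],
    [[0.1,0,0],0],
    [[0.1,0,0],0],
    [[0.1,0,0],0],
    [[0.1,0,0],0],
  ],
)

```text
time_s: 37.75
eef_pos: [0.479, -0.2829, 0.0712]
ee_rot: [-3.139, 0.084, 0.006]
contact_force: [-8.5, 0.4, 6.0]
width: 0.006
finger_force: 4.2
```

```bash
python3 go.py 0.485 -0.2825 0.072
```

```text
t 37.75 p [ 0.479  -0.2829  0.0712] psi -0.054 tilt [-0.004  0.001] F [-8.48  0.37  5.95] w 0.006 ff 4.2 q [ 0.46  0.76  0.03  1.92 -0.05  0.47 -1.09]
units [ 0.3  -0.04 -0.04] roll 0.04
```

Request:
arm_command(
  series=[
    [[0.1,0,0],0],
    [[0.1,0,0],0],
    [[0.05,0,0],0],
    [[0,0,0],0],
    [[0,0,0],0],
    [[0,0,0],0],
    [[0,0,0],0],
    [[0,0,0],0],
    [[0,0,0],0],
    [[0,0,0],0],
  ],
)

```text
time_s: 38.75
eef_pos: [0.4789, -0.2829, 0.071]
ee_rot: [-3.137, 0.087, 0.019]
contact_force: [-14.4, 0.4, 10.9]
width: -0.001
finger_force: 7.4
```

```bash
python3 go.py 0.485 -0.2825 0.072
```

```text
t 38.75 p [ 0.4789 -0.2829  0.071 ] psi -0.056 tilt [-0.012  0.003] F [-14.37   0.44  10.92] w -0.001 ff 7.4 q [ 0.46  0.76  0.04  1.91 -0.05  0.49 -1.1 ]
units [ 0.3  -0.04 -0.05] roll 0.02
```

The tab no longer moves while the force climbs to 14 N, so the tray is at its stop. I'll back off and rise.

Request:
arm_command(
  series=[
    [[-0.3,0,0],0],
    [[-0.5,0,0],0],
    [[-0.7,0,0],0],
    [[-0.7,0,-0.2],0],
    [[-0.3,0,-0.8],0],
    [[0,0,-1],0],
    [[0,0,-1],0],
    [[0,0,-1],0],
    [[0,0,-1],0],
    [[0,0,-1],0],
  ],
)

```text
time_s: 39.75
eef_pos: [0.4365, -0.2806, 0.1924]
ee_rot: [3.14, -0.083, 0.003]
contact_force: [0.5, -0.6, -0.2]
width: 0.001
finger_force: 0.0
```

Request:
arm_command(
  series=[
    [[0,0,-0.8],0],
    [[0,0,-0.4],0],
    [[0,0,0],0],
    [[0,0,0],0],
    [[0,0,0],0],
    [[0,0,0],0],
    [[0,0,0],0],
    [[0,0,0],0],
    [[0,0,0],0],
    [[0,0,0],0],
  ],
)

```text
time_s: 40.75
eef_pos: [0.4359, -0.2807, 0.2153]
ee_rot: [-3.14, 0.084, 0.0]
contact_force: [0.3, 0.3, -0.8]
width: 0.001
finger_force: 0.0
```

```bash
python3 - <<'E'
from cam import *
c=grab("scene");cv2.imwrite("pics/sc1.png",cv2.resize(c["frame"][130:290,220:500],None,fx=2.8,fy=2.8))
c=grab("top");P=cloud(c)
f=c["frame"]; cv2.imwrite("pics/top2.png",cv2.resize(f[140:280,300:430],None,fx=4,fy=4))
for nm,lo,hi in(("tab",.08,.096),("knob",.117,.155)):
    m=((P[...,2]>lo)&(P[...,2]<hi)&(P[...,0]>.36)&(P[...,0]<.75)&(P[...,1]>-.42)&(P[...,1]<.38)).astype(np.uint8)
    n,l,st,ce=cv2.connectedComponentsWithStats(m)
    for i in range(1,n):
        if st[i,4]>30: q=P[l==i];print(nm,np.round(ce[i]),st[i,4],np.round(np.median(q,0),4),np.round(np.r_[q.min(0)[:2],q.max(0)[:2]],3))
E
python3 go.py
```

```text
tab [225. 139.] 48 [0.7367 0.1198 0.0893] [0.73  0.095 0.75  0.158]
tab [179. 184.] 38 [0.6033 0.2515 0.0856] [0.578 0.245 0.636 0.272]
tab [364. 224.] 59 [ 0.4984 -0.2816  0.0878] [ 0.493 -0.302  0.504 -0.264]
tab [236. 261.] 251 [0.3901 0.0746 0.0936] [0.36  0.045 0.413 0.114]
tab [297. 270.] 70 [ 0.3655 -0.0963  0.093 ] [ 0.36  -0.119  0.374 -0.068]
knob [165. 180.] 66 [0.6106 0.2782 0.1327] [0.599 0.268 0.622 0.292]
knob [384. 190.] 71 [ 0.5911 -0.3305  0.1455] [ 0.581 -0.344  0.603 -0.321]
knob [163. 214.] 73 [0.5153 0.2809 0.1325] [0.504 0.27  0.527 0.296]
knob [234. 265.] 63 [0.3795 0.0794 0.128 ] [0.371 0.069 0.39  0.093]
t 40.85 p [ 0.4358 -0.2807  0.2153] psi -0.053 tilt [ 0. -0.] F [-0.31  0.86  0.72] w 0.004 ff 0.0 q [ 0.49  0.49  0.05  1.92 -0.03  0.73 -1.07]
```

View pics/top2.png

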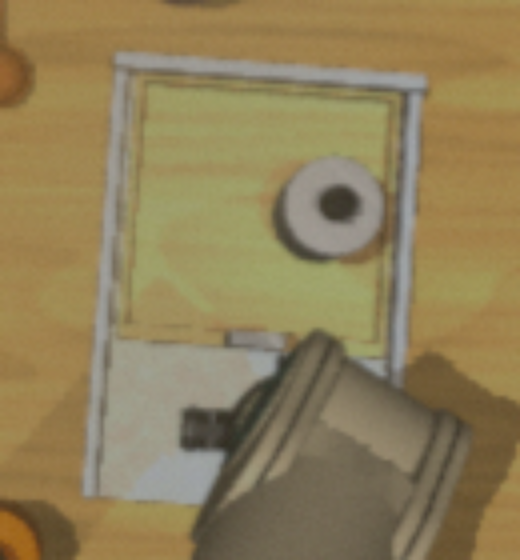

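View pics/sc1.png

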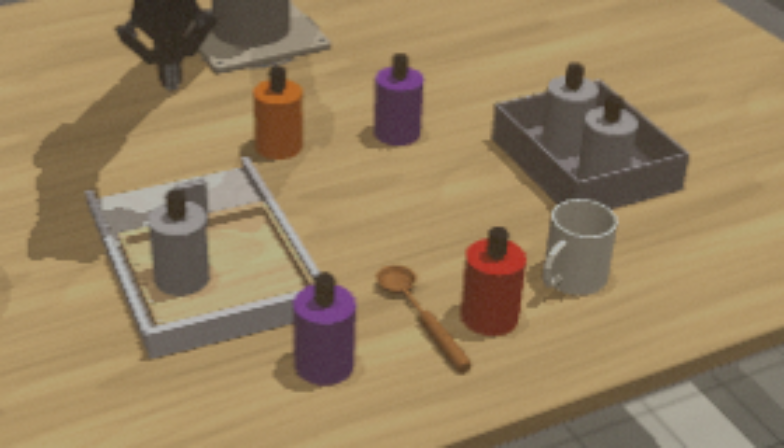

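The top view shows the tray flush against the back stop (edge at row ~80) with the empty tin upright at (330,205). The scene view shows both heavy tins upright in the crate at (572,100) and (608,130), the bystanders untouched and the arm clear.

```bash
python3 -c "
from bench import robot
print(robot.close_job())"
```

```text
the job is handed in; nothing more can be done
None
```

The job is handed in at about 41 s: the one empty canister (about 2.4 N) stands on the tray, the two heavy ones (about 5.9 N and 5.7 N) stand upright in the crate, and the tray is pushed home against its stop.

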